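# Light the blower-fed jiko

### The arm

A 6-joint arm with a two-finger parallel gripper is mounted at the origin on the work surface. World frame = base frame: x ahead of the robot, y to its left, z up, the work surface at z = 0. Lengths are in m, angles in rad, forces in N, time in s.
With the tool pointing down it reaches from about 0.275 to 0.875 m from the base axis. Payload 12.5 kg.
Tool frame: the origin (TCP) lies at the very end of the fingers, on their centre line; the grasp point (between the pads) lies 19 mm behind it; z points along the fingers, y is the line along which they close (so a half turn about z gives the same grasp; the last joint's range is limited). The gripper opens to 85 mm and grips with 20 to 120 N. Pads are 22 mm wide; open, the fingers measure 114 mm over their backs; the gripper's body (76 mm by 85 mm) begins 54 mm behind the grasp point. The pads swing forward as they close: fully open they stand 13 mm farther back than shut.
Start: joints at [-1.331, 0.351, 1.652, -0, 1.139, -0.085], TCP at [0.176, -0.521, 0.231] pointing down, gripper open.
Joint ranges: [-2.75, 2.75], [-0.79, 2.1], [0.01, 2.65], [-1.57, 4.71], [0.07, 3.14], [-2.87, 2.87]. Speed limits (rad/s): [2.22, 2.22, 2.79, 3.14, 3.14, 3.14].

### API

Orientations are given as a rotation vector (axis times angle).
In Python, from cell import state, read_camera, camera_model, workorder gives the robot as it stands.
- The arm moves only by the tool drive_tool, never from a script. Its arguments are lists of equal length, an entry for each row: "xyz": the shift along the tool's x, y, z in m, a list of three; "twist": the turn, a rotation vector about the tool's x, y, z in rad, a list of three; "jaw": the finger opening in m, from 0 to 0.0854. A call has 1 to 8 rows; each row is the pose to reach, as a shift and turn from the pose commanded when the call began, along the tool's axes at that moment; what a row does not reach only later rows make up. A row lasts 1/8 s, in which the tool goes at most 62.5 mm and 10.7 degrees, less where a joint would pass 70% of its speed; a pose out of reach is approached as far as the arm can. A call with a gripper value outside its range is refused whole. The fingers move at their own pace and stop on an object; "squeeze" is the grip in N (left out, the last holds). Time passes only in rows, so rows that repeat a pose let the fingers close. It gives the time, the measured TCP pose, the force, the opening and the grip force at its end, in the units of the state.
- state(): the state, without advancing time (a new reading comes with each control period).
- read_camera(name): name is "side" or "top" or "wrist"; returns the picture (420x560x3 uint8, red, green, blue); there is no depth.
- camera_model(name): a dict with "fx", "fy", "cx", "cy" (pixels), "origin" and "rotation" of the camera in the world. Camera axes: x right, y down, z forward; pixel columns grow to the right and rows downward; lengths in m; the calibration is good to about 2 mm. A picture is of the moment at which its call begins: read the wrist's pose just before it. camera_model takes no time and is no camera call; for the wrist camera it gives the pose at the moment of the call.
- workorder.sign_off(): hands the job in; it is judged then, once.
The state is a dict: "clock": time; "qpos": joint angles; "qd": joint speeds; "effort": joint torques, N m; "tcp_pos": TCP position; "eef_rot": TCP orientation; "wrist_force": force on the tool from outside, world axes, zero at the start; "moment": the same for the moment, N m; "gripper_width": finger opening in m; "grip_force": force on a finger pad.
Only numpy, scipy, OpenCV 4.12 (cv2) and the standard library are available. Lean on these libraries where they do the work, as an engineer would, in place of code of your own. Each camera call takes 0.05 s, during which the arm holds its last target. There are 200 camera calls.

### The job

Light the jiko: first slide the yellow tab of its air shutter all the way to the left end of its track (as seen from the robot), then push the igniter's red plunger down to its stop, keep it there for a full second and let it spring back up. Only then start the blower by pressing its green button fully down and letting it go. Leave the shutter open and do not shift the kettle, the tin and its lid, the poker, the red fan, the lighter or the mug.

Things in the scene. Friction and masses are not known exactly. Their poses are not given: they have to be found in the camera images.
- jiko: Fixed charcoal stove, dark steel, waisted, 260 mm across and 203 mm high, with two side handles. Origin under its centre; its -x side faces roughly to the robot and carries a green air duct, 180 mm wide (y) and 55 mm high, from x = -75 to -275 mm, with the shutter on top.
- shutter (a joint): Travel of the air shutter in m along the jiko's +y (to the robot's left): 0 = shut, 0.075 = fully open, against the end stop. Drags with about 2 N and stays where it is left; may start slightly open.
- shutter_tab (a point): Centre of the top face of the yellow upright tab on the shutter; it moves with the shutter, axes as the jiko's. The tab is 40 mm (x) by 16 mm (y) and rises 50 mm from the shutter plate; the duct top lies 54 mm below this point, free on both sides of the tab. With the shutter shut the point is at (-225, -37.5, 109.5) mm in the jiko's frame.
- igniter: Fixed grey metal igniter unit 110 x 100 x 60 mm with a white ceramic spark rod pointing to its +x. Origin under its centre. On top, at its centre, a steel collar 42 mm across up to 85 mm height and in it the plunger. It may be either to the left or the right of the blower.
- plunger (a joint): Depression of the igniter plunger in m: 0 = up, 0.020 = down on its stop. Spring force rises from about 4 N to 11 N at the stop.
- plunger_top (a point): Centre of the top of the red plunger head, a disc 34 mm across and 12 mm thick on a 14 mm stem; 125 mm above the floor when up, 105 mm when pressed home. Moves with the plunger.
- blower: Fixed grey plastic blower unit 130 x 110 x 50 mm with an aluminium outlet pipe to its +x. Origin under its centre; the start button is on its top.
- fan_button (a joint): Depression of the green start button in m: 0 = up, 0.006 = fully down (about 5 N).
- fan_button_top (a point): Centre of the top of the green button, 28 mm across, in a black housing on the blower. Moves down with the button. Press straight down.
- kettle: Aluminium kettle, loose, 124 mm across, 149 mm high with bail handle, spout to its +x. Origin under its centre. Not to be shifted.
- charcoal_tin: Steel charcoal tin with blue band, loose, 140 mm across, 130 mm high, origin under its centre. Not to be shifted.
- tin_lid: Blue lid lying on the tin, 148 mm across, 12 mm thick plus a 20 mm knob; origin under its centre. Not to be shifted.
- poker: Steel poker, 470 mm long, 10 mm thick, lying along its x; origin near its middle, on the floor. Not to be shifted.
- red_fan: Red plastic hand fan lying flat, blade 130 x 170 mm centred 100 mm along its +x from the origin, handle to -x, 10 mm thick. Not to be shifted.
- gas_lighter: Blue gas lighter lying flat, handle 110 x 24 x 20 mm centred on the origin, steel barrel 100 mm more to its +x. Not to be shifted.
- mug: Blue mug, 84 mm across, 85 mm high, handle to its +y; origin under its centre. Not to be shifted.
Mind the look-alikes: they are no part of the job. Leave any purple look-alike of the blower alone.

How it is judged:
By the outcome, as a careful person would: the job done as asked, in the order asked, and still so for the second after the job is handed in, with the robot touching nothing.
It also fails if it takes over 51 s, if anything falls off the work surface, if the arm or the gripper's body presses on something with over 40 N, if the wrist force passes 120 N, or if a joint passes its speed limit or range.

## Working session

There is one attempt and no reset: what is moved stays moved. The work goes in short steps, Python scripts to look and compute and a tool call to move; the robot and the scene stay as the last step left them, time stands still between calls to the robot, and variables do not carry over. Pictures are saved under pics/ and viewed, at most 10 in all, crops included, and the job is handed in when it is done.

Besides the shell and the picture viewer there is one more tool, called after "Request:" as name(argument=value, ...) on one line, values as JSON. drive_tool: Moves the arm, as the interface text tells. Its arguments: {"type":"object","properties":{"xyz":{"type":"array","items":{"type":"array","items":{"type":"number"}}},"twist":{"type":"array","items":{"type":"array","items":{"type":"number"}}},"jaw":{"type":"array","items":{"type":"number"}},"squeeze":{"type":"number"}},"required":["xyz","twist","jaw"]}

```bash
mkdir -p pics; python3 - <<'E'
from cell import *
import cv2
print(state())
for n in("top","side"):
    m=camera_model(n);print(n,m)
    cv2.imwrite(f"pics/{n}0.png",cv2.resize(read_camera(n)[:,:,::-1],(800,600),interpolation=cv2.INTER_CUBIC))
E
```

```text
{'clock': 0.0, 'qpos': array([-1.33064203e+00,  3.51217664e-01,  1.65245714e+00,  2.24093332e-05,
        1.13910620e+00, -8.45800759e-02]), 'qd': array([-0.0005502 , -0.00207598, -0.00173433,  0.00028336, -0.00110669,
        0.00078533]), 'effort': array([ 4.84062766e-04, -5.06102228e+01, -2.91405791e+01, -6.84746033e-05,
        4.52000939e-03, -7.05440783e-06]), 'tcp_pos': array([ 0.17543821, -0.52090255,  0.23075603]), 'eef_rot': array([-3.09910413e+00, -5.07646920e-01,  1.13147667e-04]), 'wrist_force': array([-0.51087304, -0.16697713, -0.06019929]), 'moment': array([ 0.0343329 , -0.01501487, -0.01532711]), 'grip_force': 0.0, 'gripper_width': 0.0853635671749163}
top {'fx': 463.32461763162246, 'fy': 463.32461763162246, 'cx': 280.56829235457775, 'cy': 211.61443474244845, 'origin': array([0.43673881, 0.02449446, 1.61621063]), 'rotation': array([-2.16704752,  2.21568026, -0.09241259])}
side {'fx': 443.19651153952026, 'fy': 443.19651153952026, 'cx': 283.1741898380298, 'cy': 206.22551021886642, 'origin': array([0.44599844, 1.34638518, 0.94012533]), 'rotation': array([-0.12417587,  2.74075552, -1.49310803])}
```

View pics/top0.png

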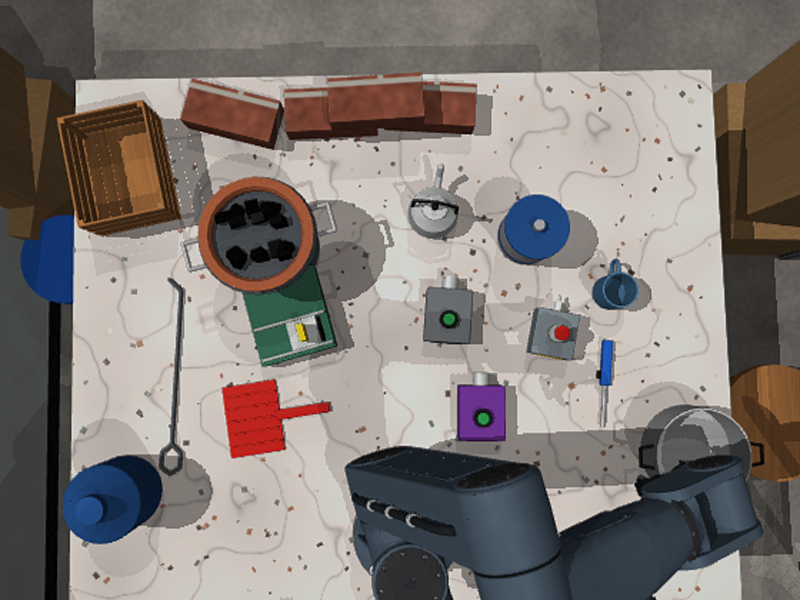

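View pics/side0.png

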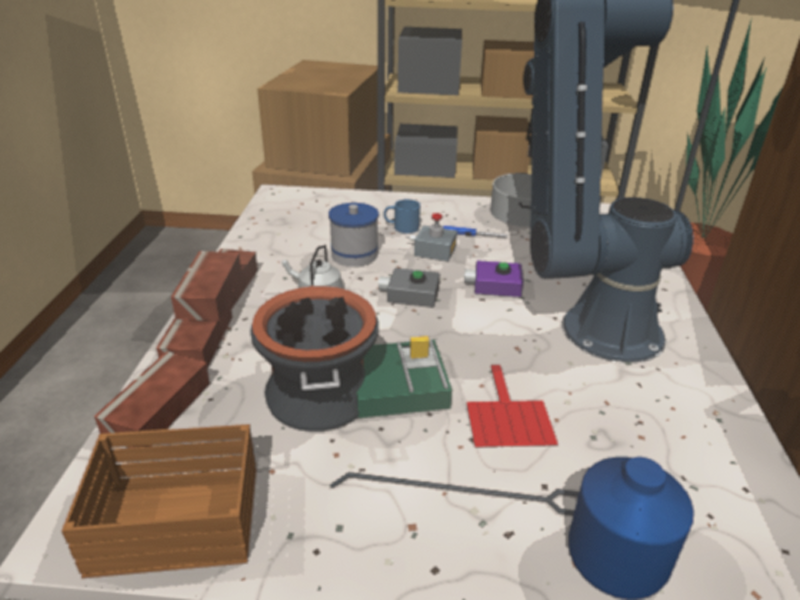

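Candidates (top view, 800x600 scale): the yellow tab is at (302,332). The green button is at (449,319) on the grey blower, and its purple look-alike is at (484,418), so I choose the grey one. The red plunger is at (562,333); the red fan at (255,418) is not part of the job. In the side view the tab is at (420,347), the grey blower's button at (418,275) and the plunger at (437,218). Next are close crops of these.

```bash
python3 - <<'E'
from cell import *
import cv2,numpy as np
t=read_camera("top")[:,:,::-1];s=read_camera("side")[:,:,::-1]
cv2.imwrite("pics/t.png",t);cv2.imwrite("pics/s.png",s)
def crop(im,x,y,w,h): return cv2.resize(im[y:y+h,x:x+w],(400,300),interpolation=cv2.INTER_CUBIC)
o=np.vstack([np.hstack([crop(t,170,190,80,60),crop(t,360,195,80,60)]),np.hstack([crop(s,260,225,80,60),crop(s,260,140,80,60)])])
cv2.imwrite("pics/c0.png",o)
for n,im in(("top",t),("side",s)):
    h=cv2.cvtColor(im,cv2.COLOR_BGR2HSV)
    for c,(lo,hi) in dict(yellow=((22,150,120),(32,255,255)),red=((0,170,90),(5,255,255)),green=((55,150,60),(70,255,255))).items():
        k,l,st,ce=cv2.connectedComponentsWithStats(cv2.inRange(h,lo,hi))
        for i in range(1,k):
            if 8<st[i,4]<900: print(n,c,st[i],ce[i].round(1))
E
```

```text
top yellow [207 227   7  12  53] [210.  232.2]
top red [389 228  10  10  80] [393.3 232.6]
top green [310 219   9   8  52] [314.  222.7]
top green [334 289   9   8  56] [338.  292.5]
side yellow [288 236  11  14 141] [293.  242.4]
side red [328 283   7  24  40] [331.1 293.2]
side red [351 293   4   8  16] [352.2 297.1]
side red [383 296   5  14  20] [385.  303.4]
side red [363 298   3   6   9] [364.6 301. ]
side red [353 307   5   4  10] [354.7 308.9]
side red [362 308   8   3  15] [365.7 309.3]
```

View pics/c0.png

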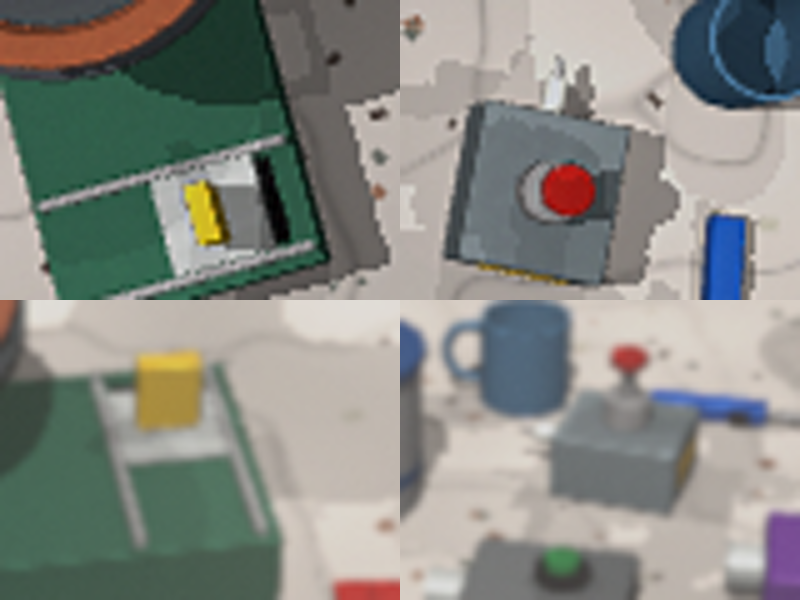

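The crops confirm the choice. The tab's top is at about (210.5,232) in the top picture and (293.2,236.2) in the side picture. It stands nearly at the shut end, and the free track runs to the image left. The red disc is at (393.3,232.6) and (305.6,149.8), and the green button at (314,222.6) and (292,190.4).

```bash
cat > h.py <<'E'
from cell import *
import numpy as np
from scipy.spatial.transform import Rotation as R
def ray(m,p):
    d=R.from_rotvec(m["rotation"]).apply([(p[0]-m["cx"])/m["fx"],(p[1]-m["cy"])/m["fy"],1.]);return m["origin"],d/np.linalg.norm(d)
def tri(*ob):
    A=0;b=0;rs=[ray(m,p) for m,p in ob]
    for o,d in rs: P=np.eye(3)-np.outer(d,d);A=A+P;b=b+P@o
    x=np.linalg.solve(A,b);return x.round(4),[round(np.linalg.norm((np.eye(3)-np.outer(d,d))@(x-o)),4) for o,d in rs]
def atz(m,p,z):
    o,d=ray(m,p);return (o+d*(z-o[2])/d[2]).round(4)
E
python3 - <<'E'
from h import *
t=camera_model("top");s=camera_model("side")
for n,a,b,z in(("tab",(210.5,232),(293.2,236.2),.1095),("pl",(393.3,232.6),(305.6,149.8),.125),("btn",(314,222.6),(292,190.4),.06)):
    print(n,tri((t,a),(s,b)),atz(t,a,z),atz(s,b,z))
f=lambda x,y:(x/5+169.6,y/5+189.6)
for p in((40,208),(285,138),(325,258),(272,80),(8,105),(50,290)): print(p,atz(t,f(*p),.057))
# igniter top edges
g=lambda x,y:((x-400)/5+359.6,y/5+194.6)
for p in((482,100),(632,128),(604,285),(460,262)): print('ign',atz(t,g(*p),.06))
w=camera_model("wrist");st=state();Rt=R.from_rotvec(st["eef_rot"])
print(Rt.as_matrix().round(3));print("wrist off",Rt.inv().apply(w["origin"]-st["tcp_pos"]),(Rt.inv()*R.from_rotvec(w["rotation"])).as_matrix().round(3))
E
```

```text
tab (array([0.4831, 0.2322, 0.1092]), [np.float64(0.0006), np.float64(0.0006)]) [0.4825 0.2322 0.1095] [0.4836 0.2327 0.1095]
pl (array([ 0.467 , -0.3581,  0.1263]), [np.float64(0.0), np.float64(0.0)]) [ 0.467  -0.3585  0.125 ] [ 0.467  -0.3608  0.125 ]
btn (array([ 0.5073, -0.1078,  0.0725]), [np.float64(0.0), np.float64(0.0)]) [ 0.5079 -0.1089  0.06  ] [ 0.5081 -0.1288  0.06  ]
(40, 208) [0.4893 0.3495 0.057 ]
(285, 138) [0.5327 0.1848 0.057 ]
(325, 258) [0.4515 0.1591 0.057 ]
(272, 80) [0.5721 0.1929 0.057 ]
(8, 105) [0.559  0.3705 0.057 ]
(50, 290) [0.4342 0.3432 0.057 ]
ign [ 0.5303 -0.319   0.06  ]
ign [ 0.5091 -0.4198  0.06  ]
ign [ 0.4041 -0.3965  0.06  ]
ign [ 0.4217 -0.3002  0.06  ]
[[ 0.948  0.319 -0.   ]
 [ 0.319 -0.948  0.001]
 [ 0.    -0.001 -1.   ]]
wrist off [ 0.07205067 -0.0002145  -0.14267167] [[ 0.001 -0.959 -0.282]
 [ 1.     0.001  0.001]
 [-0.    -0.282  0.959]]
```

The heights agree with the text: tab 0.109, plunger 0.126, button 0.0725. The jiko's yaw is about 15.3°. I'll close the jaw and swing to the right of the tab, turning tool x onto jiko +y.

Request:
drive_tool(xyz=[[0.04,-0.044,0],[0.08,-0.088,0],[0.12,-0.132,0],[0.16,-0.176,0],[0.2,-0.22,0],[0.24,-0.264,0],[0.28,-0.308,0],[0.32,-0.352,0]], twist=[[0,0,-0.12],[0,0,-0.24],[0,0,-0.36],[0,0,-0.48],[0,0,-0.6],[0,0,-0.72],[0,0,-0.84],[0,0,-0.96]], jaw=[0,0,0,0,0,0,0,0])

```text
clock: 1.2
tcp_pos: [0.3669, -0.0837, 0.2315]
eef_rot: [2.511, 1.886, 0.001]
wrist_force: [1.8, -0.8, 0.2]
gripper_width: -0.0002
grip_force: 0.0
```

```bash
cat >> h.py <<'E'
def to(p,yaw):
    st=state();Rt=R.from_rotvec(st["eef_rot"]);
    M=np.array([[np.cos(yaw),np.sin(yaw),0],[np.sin(yaw),-np.cos(yaw),0],[0,0,-1]])
    print("t",round(st["clock"],2),"tcp",st["tcp_pos"].round(4),"shift",Rt.inv().apply(np.array(p)-st["tcp_pos"]).round(4),"twist",(Rt.inv()*R.from_matrix(M)).as_rotvec().round(3),"F",st["wrist_force"].round(1),"q",st["qpos"].round(2),"w",st["gripper_width"])
E
python3 -c "
from h import *
to([.4917,.2004,.16],np.radians(105.3))"
```

```text
t 1.2 tcp [ 0.3669 -0.0837  0.2315] shift [0.3076 0.0406 0.0716] twist [ 0.001  0.    -0.549] F [ 1.8 -0.8  0.2] q [-0.35  0.02  2.06 -0.    1.06 -0.07] w -0.00024337639715910745
```

Request:
drive_tool(xyz=[[0.051,0.007,0.0],[0.102,0.014,0.01],[0.154,0.02,0.02],[0.205,0.027,0.03],[0.256,0.034,0.04],[0.3076,0.0406,0.05],[0.3076,0.0406,0.07],[0.3076,0.0406,0.07]], twist=[[0,0,-0.1],[0,0,-0.2],[0,0,-0.3],[0,0,-0.4],[0,0,-0.5],[0,0,-0.549],[0,0,-0.549],[0,0,-0.549]], jaw=[0,0,0,0,0,0,0,0])

```text
clock: 2.2
tcp_pos: [0.4913, 0.1982, 0.16]
eef_rot: [-1.909, -2.493, 0.004]
wrist_force: [-0.4, -0.1, -0.1]
gripper_width: 0.0002
grip_force: 0.0
```

```bash
python3 -c "
from h import *
to([.4917,.2004,.078],np.radians(105.3))
import cv2
a=read_camera('wrist')[:,:,::-1];b=read_camera('top')[190:270,150:257,::-1]
cv2.imwrite('pics/w1.png',np.hstack([cv2.resize(a,(400,300)),cv2.resize(b,(400,300),interpolation=cv2.INTER_CUBIC)]))"
```

```text
t 2.2 tcp [0.4913 0.1982 0.16  ] shift [0.002  0.0012 0.082 ] twist [-0.003  0.    -0.003] F [-0.4 -0.1 -0.1] q [ 0.3   0.4   1.77 -0.    0.97  0.03] w 0.00015493384260022118
```

View pics/w1.png

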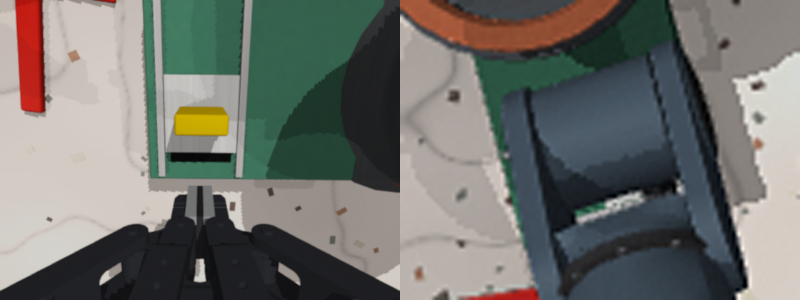

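The wrist view shows the tab (yellow, centred at 201) straight ahead of the closed fingers, centred at 200, with the track square to them. Now I go down and push.

Request:
drive_tool(xyz=[[0.002,0.001,0.04],[0.002,0.001,0.08],[0.002,0.001,0.082],[0.012,0.001,0.082],[0.025,0.001,0.082],[0.04,0.001,0.082],[0.055,0.001,0.082],[0.065,0.001,0.082]], twist=[[0,0,0],[0,0,0],[0,0,0],[0,0,0],[0,0,0],[0,0,0],[0,0,0],[0,0,0]], jaw=[0,0,0,0,0,0,0,0])

```text
clock: 3.3
tcp_pos: [0.476, 0.2624, 0.0795]
eef_rot: [1.91, 2.494, 0.0]
wrist_force: [2.1, -2.3, 1.3]
gripper_width: -0.0003
grip_force: 1.2
```

Request:
drive_tool(xyz=[[0.005,0,0],[0.008,0,0],[0.008,0,0]], twist=[[0,0,0],[0,0,0],[0,0,0]], jaw=[0,0,0])

```text
clock: 3.68
tcp_pos: [0.474, 0.2689, 0.0791]
eef_rot: [-1.911, -2.493, 0.001]
wrist_force: [-0.5, 0.0, -0.6]
gripper_width: -0.0
grip_force: 0.0
```

Request:
drive_tool(xyz=[[0.004,0,0],[0.004,0,0],[0.007,0,0],[0.007,0,0]], twist=[[0,0,0],[0,0,0],[0,0,0],[0,0,0]], jaw=[0,0,0,0])

```text
clock: 4.18
tcp_pos: [0.4725, 0.2746, 0.0792]
eef_rot: [1.91, 2.493, -0.003]
wrist_force: [2.6, -10.5, 0.9]
gripper_width: -0.0003
grip_force: 5.4
```

Request:
drive_tool(xyz=[[0.003,0,0],[0.003,0,0]], twist=[[0,0,0],[0,0,0]], jaw=[0,0])

```text
clock: 4.42
tcp_pos: [0.4724, 0.2749, 0.0792]
eef_rot: [1.908, 2.491, -0.007]
wrist_force: [7.3, -31.8, 4.9]
gripper_width: -0.0001
grip_force: 16.3
```

```bash
python3 -c "
from h import *
to([.4917,.2004,.078],np.radians(105.3))
import cv2
a=read_camera('wrist')[:,:,::-1];b=read_camera('side')[225:285,250:330,::-1]
cv2.imwrite('pics/w2.png',np.hstack([cv2.resize(a,(400,300)),cv2.resize(b,(400,300),interpolation=cv2.INTER_CUBIC)]))"
```

```text
t 4.42 tcp [0.4724 0.2749 0.0792] shift [-0.077  -0.0008  0.0017] twist [-0.002  0.006 -0.003] F [  7.3 -31.8   4.9] q [ 0.44  0.55  1.78 -0.01  0.82  0.19] w -0.00012038349972756926
```

View pics/w2.png

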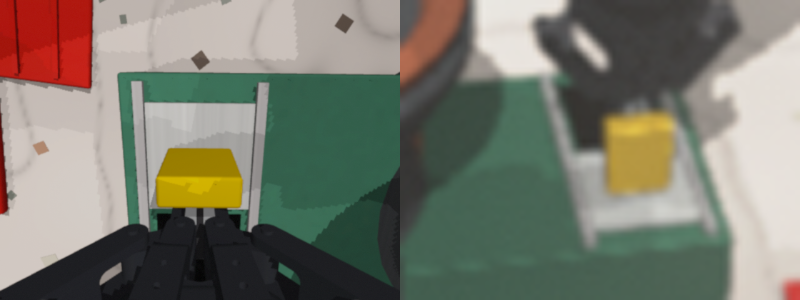

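The tab is at the left end of the track with the plate against the stop: the force rose to 32 N with no more motion. I back off, lift and go to the plunger.

Request:
drive_tool(xyz=[[-0.012,0,0],[-0.03,0,0],[-0.03,0,-0.06],[-0.03,0,-0.12],[-0.08,0,-0.13],[-0.14,0,-0.13],[-0.2,0,-0.13],[-0.26,0,-0.13]], twist=[[0,0,0],[0,0,0],[0,0,0],[0,0,0],[0,0,0.12],[0,0,0.24],[0,0,0.36],[0,0,0.48]], jaw=[0,0,0,0,0,0,0,0])

```text
clock: 5.52
tcp_pos: [0.5394, 0.0253, 0.2095]
eef_rot: [2.453, 1.963, 0.001]
wrist_force: [1.0, 0.2, -0.3]
gripper_width: -0.0001
grip_force: 0.0
```

```bash
python3 -c "
from h import *
to([.467,-.3583,.2],np.radians(38))"
```

```text
t 5.53 tcp [0.5394 0.0253 0.2095] shift [-0.3901  0.0134  0.0093] twist [ 0.    -0.001  0.687] F [ 1.   0.2 -0.3] q [-0.04  0.36  1.7   0.    1.08  0.18] w -8.089048928397145e-05
```

Request:
drive_tool(xyz=[[-0.055,0.002,0],[-0.11,0.004,0],[-0.165,0.006,0],[-0.22,0.008,0],[-0.275,0.01,0],[-0.33,0.012,0],[-0.39,0.0134,0],[-0.39,0.0134,0.009]], twist=[[0,0,0.1],[0,0,0.2],[0,0,0.3],[0,0,0.4],[0,0,0.5],[0,0,0.6],[0,0,0.687],[0,0,0.687]], jaw=[0,0,0,0,0,0,0,0])

```text
clock: 6.52
tcp_pos: [0.4671, -0.36, 0.2004]
eef_rot: [2.97, 1.02, 0.001]
wrist_force: [0.1, 0.1, 0.2]
gripper_width: 0.0001
grip_force: 0.0
```

```bash
python3 -c "
from h import *
import cv2
m=camera_model('wrist');a=read_camera('wrist')[:,:,::-1]
to([.467,-.3583,.13],np.radians(38))
h=cv2.cvtColor(a,cv2.COLOR_BGR2HSV);k,l,s,c=cv2.connectedComponentsWithStats(cv2.inRange(h,(0,170,90),(5,255,255)))
for i in range(1,k):
  if s[i,4]>200: print(s[i],c[i],atz(m,c[i],.122))
cv2.imwrite('pics/w3.png',a)"
```

```text
t 6.58 tcp [ 0.467  -0.3575  0.1987] shift [-0.0005  0.0007  0.0687] twist [-0.002 -0.     0.001] F [-0.2  0.7 -2.1] q [-0.73  0.45  1.58  0.    1.11  0.17] w 0.00016375591615477115
[ 256  195   53   52 2161] [282.02961592 220.92827395] [ 0.469  -0.3608  0.122 ]
```

View pics/w3.png

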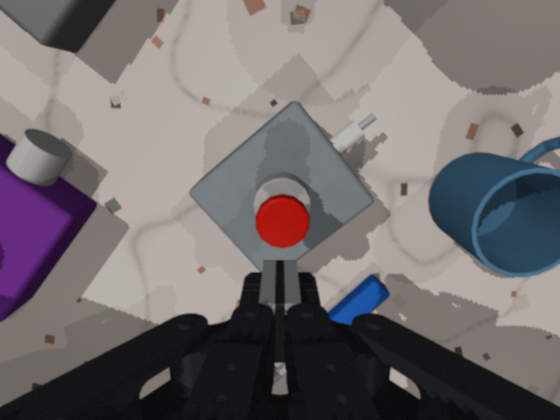

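The wrist view shows the red disc at (282,221), with the fingers at column 280 right before it. Its position agrees within 3 mm. I press straight down.

Request:
drive_tool(xyz=[[0,0.002,0.04],[0,0.002,0.065],[0,0.002,0.073],[0,0.002,0.08],[0,0.002,0.086],[0,0.002,0.091],[0,0.002,0.094],[0,0.002,0.095]], twist=[[0,0,0],[0,0,0],[0,0,0],[0,0,0],[0,0,0],[0,0,0],[0,0,0],[0,0,0]], jaw=[0,0,0,0,0,0,0,0])

```text
clock: 7.58
tcp_pos: [0.47, -0.3575, 0.1067]
eef_rot: [2.968, 1.029, 0.001]
wrist_force: [-3.0, 5.0, 10.1]
gripper_width: -0.0
grip_force: 5.1
```

Request:
drive_tool(xyz=[[0,0,0.003],[0,0,0.003],[0,0,0.003]], twist=[[0,0,0],[0,0,0],[0,0,0]], jaw=[0,0,0])

```text
clock: 7.95
tcp_pos: [0.4702, -0.3576, 0.105]
eef_rot: [2.967, 1.028, 0.002]
wrist_force: [-5.9, 7.7, 20.6]
gripper_width: -0.0002
grip_force: 10.3
```

It is on the stop (z 0.105, 20.6 N). I add 1 mm and hold for well over a second.

Request:
drive_tool(xyz=[[0,0,0.001],[0,0,0.001],[0,0,0.001],[0,0,0.001],[0,0,0.001],[0,0,0.001],[0,0,0.001],[0,0,0.001]], twist=[[0,0,0],[0,0,0],[0,0,0],[0,0,0],[0,0,0],[0,0,0],[0,0,0],[0,0,0]], jaw=[0,0,0,0,0,0,0,0])

```text
clock: 8.95
tcp_pos: [0.4703, -0.3577, 0.1049]
eef_rot: [2.967, 1.028, 0.002]
wrist_force: [-8.6, 10.2, 29.3]
gripper_width: -0.0005
grip_force: 14.9
```

Request:
drive_tool(xyz=[[0,0,0],[0,0,0],[0,0,0],[0,0,0],[0,0,0],[0,0,0]], twist=[[0,0,0],[0,0,0],[0,0,0],[0,0,0],[0,0,0],[0,0,0]], jaw=[0,0,0,0,0,0])

```text
clock: 9.7
tcp_pos: [0.4703, -0.3577, 0.1049]
eef_rot: [2.967, 1.028, 0.002]
wrist_force: [-8.4, 10.6, 29.2]
gripper_width: -0.0002
grip_force: 14.9
```

Request:
drive_tool(xyz=[[0,0,-0.01],[0,0,-0.02],[0,0,-0.03],[0,0,-0.06],[0,0,-0.09],[0,0,-0.09]], twist=[[0,0,0],[0,0,0],[0,0,0],[0,0,0],[0,0,0],[0,0,0]], jaw=[0,0,0,0,0,0])

```text
clock: 10.45
tcp_pos: [0.4705, -0.3586, 0.194]
eef_rot: [2.964, 1.027, 0.004]
wrist_force: [0.5, 0.7, -0.8]
gripper_width: 0.0
grip_force: 0.0
```

```bash
python3 -c "
from h import *
to([.5075,-.1082,.16],np.radians(60))"
```

```text
t 10.45 tcp [ 0.4705 -0.3586  0.194 ] shift [ 0.184  -0.1741  0.0332] twist [ 0.005  0.    -0.38 ] F [ 0.5  0.7 -0.8] q [-0.73  0.46  1.58 -0.    1.09  0.17] w 1.9108433365923907e-05
```

Request:
drive_tool(xyz=[[0.037,-0.035,0],[0.074,-0.07,0],[0.11,-0.105,0],[0.147,-0.14,0],[0.184,-0.174,0],[0.184,-0.174,0.03],[0.184,-0.174,0.033],[0.184,-0.174,0.033]], twist=[[0,0,-0.08],[0,0,-0.16],[0,0,-0.24],[0,0,-0.32],[0,0,-0.38],[0,0,-0.38],[0,0,-0.38],[0.005,0,-0.38]], jaw=[0,0,0,0,0,0,0,0])

```text
clock: 11.45
tcp_pos: [0.5065, -0.1077, 0.1585]
eef_rot: [-2.717, -1.567, 0.003]
wrist_force: [0.4, -0.3, -0.3]
gripper_width: -0.0001
grip_force: 0.0
```

```bash
python3 -c "
from h import *
import cv2
m=camera_model('wrist');a=read_camera('wrist')[:,:,::-1]
to([.5075,-.1082,.08],np.radians(60))
h=cv2.cvtColor(a,cv2.COLOR_BGR2HSV);k,l,s,c=cv2.connectedComponentsWithStats(cv2.inRange(h,(55,150,60),(70,255,255)))
for i in range(1,k):
  if s[i,4]>200: print(s[i],c[i],atz(m,c[i],.0725),tri((m,c[i]),(camera_model('top'),(314,222.6))))
cv2.imwrite('pics/w4.png',a)"
```

```text
t 11.5 tcp [ 0.5068 -0.1079  0.1589] shift [0.     0.0012 0.0789] twist [-0.005 -0.001 -0.001] F [ 0.8 -0.  -0.4] q [-0.3   0.39  1.8   0.    0.96  0.22] w 3.426810641260659e-05
[ 263  197   43   44 1481] [283.48413234 218.45374747] [ 0.5086 -0.1086  0.0725] (array([ 0.5079, -0.1085,  0.071 ]), [np.float64(0.0007), np.float64(0.0007)])
```

View pics/w4.png

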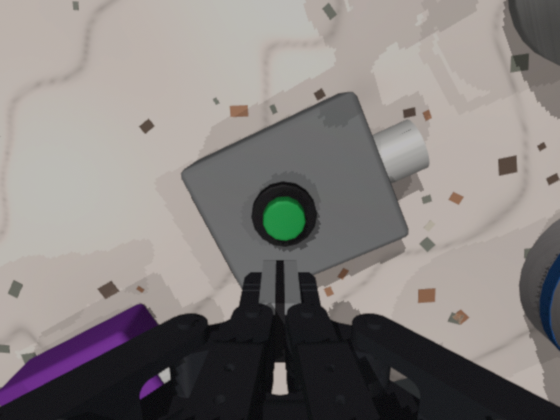

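The wrist view shows the green button at (283,218) on the grey blower (pipe at (400,150)). The fingers are in line, and the top measures 0.071 m high. I press it.

Request:
drive_tool(xyz=[[0,0.0013,0.04],[0,0.0013,0.075],[0,0.0013,0.083],[0,0.0013,0.087],[0,0.0013,0.09],[0,0.0013,0.093],[0,0.0013,0.095],[0,0.0013,0.095]], twist=[[0,0,0],[0,0,0],[0,0,0],[0,0,0],[0,0,0],[0,0,0],[0,0,0],[0,0,0]], jaw=[0,0,0,0,0,0,0,0])

```text
clock: 12.5
tcp_pos: [0.5082, -0.1081, 0.0657]
eef_rot: [-2.719, -1.569, 0.0]
wrist_force: [-8.3, -1.1, 28.0]
gripper_width: 0.0
grip_force: 13.7
```

Request:
drive_tool(xyz=[[0,0,0.001],[0,0,0.001],[0,0,0.001]], twist=[[0,0,0],[0,0,0],[0,0,0]], jaw=[0,0,0])

```text
clock: 12.88
tcp_pos: [0.5083, -0.1081, 0.0654]
eef_rot: [-2.719, -1.569, -0.0]
wrist_force: [-11.8, 0.2, 39.1]
gripper_width: 0.0003
grip_force: 19.4
```

```bash
python3 -c "
from h import *
import cv2
to([.5075,-.1082,.2],np.radians(60))
a=read_camera('wrist')[:,:,::-1];b=read_camera('side')[140:224,240:352,::-1]
cv2.imwrite('pics/w5.png',np.hstack([cv2.resize(a,(400,300)),cv2.resize(b,(400,300),interpolation=cv2.INTER_CUBIC)]))"
```

```text
t 12.88 tcp [ 0.5083 -0.1081  0.0654] shift [-0.0003 -0.0009 -0.1346] twist [-0.002 -0.001 -0.   ] F [-11.8   0.2  39.1] q [-0.3   0.54  1.85  0.    0.75  0.22] w 0.0002683448363351154
```

View pics/w5.png

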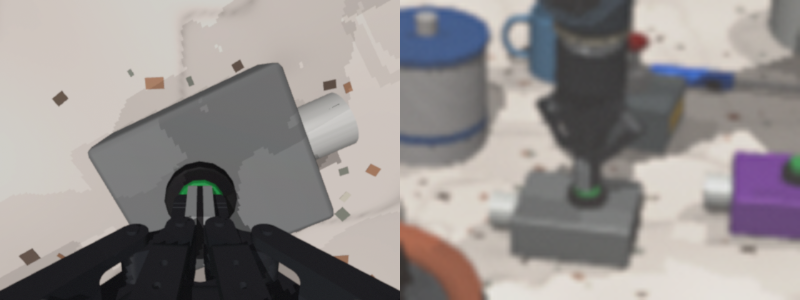

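The fingertips sit on the button inside the black ring. It was pushed about 6 mm and is hard on its stop at 39 N. I release and lift clear.

Request:
drive_tool(xyz=[[0,0,-0.008],[0,0,-0.02],[0,0,-0.06],[0,0,-0.1],[0,0,-0.135],[0,0,-0.135],[0,0,-0.135]], twist=[[0,0,0],[0,0,0],[0,0,0],[0,0,0],[0,0,0],[0,0,0],[0,0,0]], jaw=[0,0,0,0,0,0,0])

```text
clock: 13.85
tcp_pos: [0.5074, -0.1079, 0.1968]
eef_rot: [-2.716, -1.568, 0.003]
wrist_force: [-0.1, -0.1, -0.5]
gripper_width: 0.0
grip_force: 0.0
```

```bash
python3 -c "
from h import *
import cv2
to([.5075,-.1082,.2],np.radians(60))
a=read_camera('side')[:,:,::-1];s0=cv2.imread('pics/s.png')
f=lambda im,x,y,w,h:cv2.resize(im[y:y+h,x:x+w],(400,300),interpolation=cv2.INTER_CUBIC)
cv2.imwrite('pics/w6.png',np.vstack([np.hstack([f(s0,270,170,60,45),f(a,270,170,60,45)]),np.hstack([f(a,260,140,80,60),f(a,180,130,240,180)])]))"
```

```text
t 13.85 tcp [ 0.5074 -0.1079  0.1968] shift [-0.0002  0.0002 -0.0032] twist [-0.006 -0.001 -0.   ] F [-0.1 -0.1 -0.5] q [-0.3   0.34  1.76  0.    1.04  0.22] w 1.170464329358361e-05
```

View pics/w6.png

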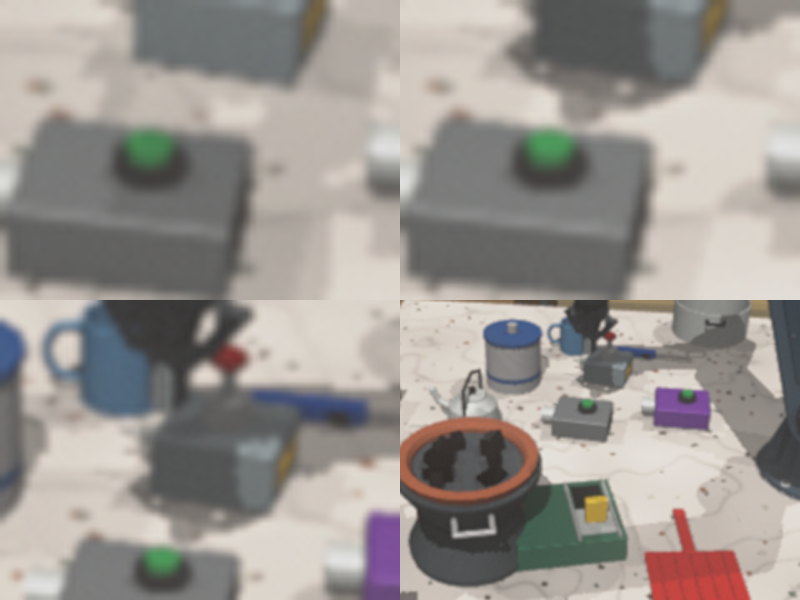

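The button is back up (as before, at (548,145) in the crop), the plunger is up, and the shutter tab is at its open end. Nothing else has moved and the arm is clear.

```bash
python3 -c "
from cell import workorder
print(workorder.sign_off())"
```

```text
the job is handed in; nothing more can be done
None
```

The job is handed in, done in the order asked: shutter fully open at its stop, plunger held down over 1 s and sprung back, then the grey blower's green button pressed to its stop and released; it took about 14 s, and I saw nothing else moved.

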